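# Signal check of a leaf-wetness sensor

### The arm

A 6-joint arm with a two-finger parallel gripper is mounted at the origin on the work surface. World frame = base frame: x ahead of the robot, y to its left, z up, the work surface at z = 0. Lengths are in mm, angles in rad, forces in N, time in s.
With the tool pointing down it reaches from about 350 to 875 mm from the base axis. Payload 4.2 kg.
Tool frame: the origin (TCP) lies at the very end of the fingers, on their centre line; the grasp point (between the pads) lies 19 mm behind it; z points along the fingers, y is the line along which they close (so a half turn about z gives the same grasp; the last joint's range is limited). The gripper opens to 85 mm and grips with 20 to 120 N. Pads are 22 mm wide; open, the fingers measure 114 mm over their backs; the gripper's body (76 mm by 85 mm) begins 54 mm behind the grasp point. The pads swing forward as they close: fully open they stand 13 mm farther back than shut.
Start: joints at [-0.901, 0.385, 0.008, 0, -1.194, -0.259], TCP at [249.602, -572.973, 231.312] pointing down, gripper open.
Joint ranges: [-3.14, 3.14], [-1.21, 2.06], [-1.07, 1.41], [-3.16, 2.05], [-2.99, -0.16], [-3.1, 3.1]. Speed limits (rad/s): [2.79, 2.79, 3.14, 3.14, 3.14, 3.14].

### API

Orientations are given as a unit quaternion [x, y, z, w].
In Python, from bench import read_state, get_image, camera_model, job_done gives the robot as it stands.
- The arm moves only by the shell command python3 -m handwheel 'ROWS'. ROWS is JSON, a list of rows, each a list of 7 numbers: the shift along the tool's x, y, z in m, then the turn, a rotation vector about the tool's x, y, z in rad, then the gripper's target within -1 to 1 (fully open at 1, half-way at 0, shut at -1). In form: [[dx, dy, dz, wx, wy, wz, jaw], ...]. A call has 1 to 10 rows; each row is the pose to reach, as a shift and turn from the pose commanded when the call began, along the tool's axes at that moment; what a row does not reach only later rows make up. A row lasts 1/8 s, in which the tool goes at most 62.5 mm and 10.7 degrees, less where a joint would pass 70% of its speed; a pose out of reach is approached as far as the arm can. A call with a gripper value outside its range is refused whole. The fingers move at their own pace and stop on an object; the grip force is fixed at half the most. Time passes only in rows, so rows that repeat a pose let the fingers close. It gives the time, the measured TCP pose, the force, the opening and the grip force at its end, in the units of the state.
- read_state(): the state, without advancing time (a new reading comes with each control period).
- get_image(name): name is "scene" or "top"; returns (picture, depth): 384x512x3 uint8, blue, green, red; 384x512 float32, mm along the optical axis (not along the pixel's ray), 0 where there is no reading.
- camera_model(name): a dict with "K" (3x3 intrinsics, pixels), "dist" ([k1, k2, p1, p2, k3] as OpenCV has them; the pictures are not rectified), "rvec" (rotation vector, rad) and "tvec" (3), from world to camera coordinates, as OpenCV has them. Camera axes: x right, y down, z forward; pixel columns grow to the right and rows downward; lengths in mm; the calibration is good to about 2 mm. A picture is of the moment at which its call begins. camera_model takes no time and is no camera call.
- job_done(): hands the job in; it is judged then, once.
The state is a dict: "clock": time; "joints": joint angles; "joint_vel": joint speeds; "joint_efforts": joint torques, N m; "position": TCP position; "ee_rot": TCP orientation; "contact_force": force on the tool from outside, world axes, zero at the start; "wrist_torque": the same for the moment, N m; "gripper_width": finger opening in mm; "grasp_force": force on a finger pad.
Only numpy, scipy, OpenCV 4.12 (cv2) and the standard library are available. Lean on these libraries where they do the work, as an engineer would, in place of code of your own. Each camera call takes 0.05 s, during which the arm holds its last target. There are 200 camera calls.

### The job

Slide the leaf-wetness sensor over the bench, without lifting it, until the middle of its round copper pad lies right under the needle of the test stand. Then draw the cordless probe out of its holder and hold it upright with its tip on the middle of the sensor's square copper pad, pressing gently so that the sprung tip goes about half way in. Finish while still holding the probe there like that, with the round pad still under the needle and the jars, flasks, tile and forceps left where they are.

Things in the scene. Friction and masses are not known exactly. Their poses are not given: they have to be found in the camera images.
- sensor: leaf-wetness sensor: loose white plate 170 x 60 x 6 mm, about 0.22 kg, lying flat, with copper tracks and two flat copper pads. Origin: centre of its underside, x along its length away from a black block near one end, z up. The block, the place to grip across its width, is 34 mm long (x -82 to -48), 30 mm wide (y -15 to 15); its top is 38 mm above the bench
- round_pad (a point): centre of the round copper pad (14 mm across) on the sensor's top, 70 mm from its origin along +x, 6 mm above the bench
- square_pad (a point): centre of the square copper pad (14 x 14 mm) on the sensor's top, 15 mm from its origin along -x, 6 mm above the bench
- stand: test stand, fixed to the bench. Origin on the bench right below the needle tip, x towards its column. Grey foot 120 wide, 20 high, x 70 to 170 mm; steel column 18 mm thick, 185 tall at x 120 mm; arm 16 high, 14 wide, centred 135 mm up, from the column to a black head (20 mm across, 95 to 145 mm up) above the needle that points straight down
- needle_tip (a point): point of the fixed needle, 12 mm above the bench, so that the sensor's plate passes 6 mm below it without touching; the needle is 7 mm thick
- holder: the probe's holder, fixed to the bench: a grey block 70 x 70 x 66 mm with an upright 20 mm hole through its middle. Origin at the centre of its underside, z up
- probe: cordless probe, about 0.09 kg, tip down in the holder at the start. Origin: end of its unpressed tip (then 6 mm above the bench); z along its axis to the tail. Brass sprung tip 6 mm thick, 22 long; steel nose up to 60 mm, at most 18 thick; black collar 28 across, 60 to 66 mm, resting on the holder; round grey handle 18 thick, 66 to 150 mm (grip here); tail at 152 mm
- probe_point (a point): the very end of the probe's sprung tip; it moves in with the tip
- plunger (a joint): how far the probe's sprung tip is pressed in, m: 0 out, 0.010 fully in. It needs about 0.9 N to start and 0.3 N more for each mm (2.4 N half way in, 3.9 N at the end)
- jar_a: culture jar, glass with a white lid, round, 62 mm across and 89 mm tall, upright; origin at the centre of its underside. Bystander.
- jar_b: culture jar, glass with a white lid, round, 62 mm across and 89 mm tall, upright; origin at the centre of its underside. Bystander.
- jar_c: culture jar, glass with a white lid, round, 62 mm across and 89 mm tall, upright; origin at the centre of its underside. Bystander.
- flask_a: conical glass flask, 66 mm across the foot, 30 mm across the lip, 108 mm tall, upright; origin at the centre of its underside. Bystander.
- flask_b: conical glass flask, 66 mm across the foot, 30 mm across the lip, 108 mm tall, upright; origin at the centre of its underside. Bystander.
- spot_tile: white ceramic spot tile 60 x 110 x 10 mm lying flat (long side along its y); origin at the centre of its underside. Bystander.
- forceps: steel forceps lying flat, 150 mm long along x, 13 mm wide, 8 mm high; origin near the middle of the underside. Bystander.
Mind the look-alikes: they are no part of the job. What is shaped like the sensor but red is not meant.

How it is judged (in metres and radians):
On the way, in this order (a step that is already met when the one before it is completed fails the run):
1. the sensor lies flat and still with its round pad under the needle (horizontal distance between round_pad and needle_tip below 0.006 m and height (world z) of sensor below 0.004 m and angle between sensor's own z axis and vertical below 0.04 rad and linear speed of sensor below 0.02 m/s), for 0.3 s.
2. the gripped probe is drawn clear of its holder, the round pad still under the needle (horizontal distance between round_pad and needle_tip below 0.006 m and height (world z) of probe above 0.07 m and contact force between the fingers and probe above 0.5 N), for 0.1 s.
At the end, for the whole second after the job is handed in: Sensor flat, untouched by the fingers, round pad within 6 mm sideways of the needle; gripped probe still, upright within 8 degrees, tip within 6 mm of the square pad's middle, pressing 0.8 to 6 N, sprung tip 2 to 8 mm in; bystanders within 30 mm of their places (horizontal distance between round_pad and needle_tip below 0.006 m and height (world z) of sensor below 0.004 m and angle between sensor's own z axis and vertical below 0.04 rad and horizontal distance between probe_point and square_pad below 0.006 m and z of probe_point in the frame of square_pad below 0.004 m and angle between probe's own z axis and vertical below 0.14 rad and value of joint plunger between 0.002 and 0.008 m and contact force between probe and sensor between 0.8 and 6 N and contact force between the fingers and probe above 0.5 N and contact force between probe and holder below 0.1 N and contact force between the fingers and sensor below 0.1 N and linear speed of probe below 0.02 m/s and distance of each of jar_a, jar_b, jar_c, flask_a, flask_b, spot_tile, forceps from where it was at the start of the episode below 0.03 m); the arm keeps its last pose, push and grip.
It fails at once if the sensor is lifted more than 15 mm off the bench (height (world z) of sensor above 0.015 m).
It fails at once if the probe presses on the sensor harder than 12 N (contact force between probe and sensor above 12 N).
It fails at once if a jar, flask, the tile or the forceps is moved by more than 30 mm (distance of any of jar_a, jar_b, jar_c, flask_a, flask_b, spot_tile, forceps from where it was at the start of the episode above 0.03 m).
It also fails if it takes over 59 s, if anything falls off the work surface, if the arm or the gripper's body presses on something with over 40 N, if the wrist force passes 120 N, or if a joint passes its speed limit or range.

## Working session

There is one attempt and no reset: what is moved stays moved. The work goes in short steps, Python scripts to look and compute and a shell command to move; the robot and the scene stay as the last step left them, time stands still between calls to the robot, and variables do not carry over. Pictures are saved under pics/ and viewed, at most 10 in all, crops included, and the job is handed in when it is done.

```bash
mkdir -p pics; ls; cat > h.py <<'E'
import numpy as np, cv2
from bench import *
def cam(n):
    m=camera_model(n); R=cv2.Rodrigues(np.array(m["rvec"],float))[0]
    return np.array(m["K"],float),np.array(m["dist"],float),R,np.array(m["tvec"],float).ravel()
def onz(n,px,z):  # pixel -> world point at height z
    K,d,R,t=cam(n); u=cv2.undistortPoints(np.array([[px]],float),K,d).ravel()
    r=R.T@np.array([u[0],u[1],1]); c=-R.T@t
    return c+r*(z-c[2])/r[2]
def proj(n,P):
    K,d,R,t=cam(n); return cv2.projectPoints(np.array(P,float).reshape(-1,1,3),cv2.Rodrigues(R)[0],t,K,d)[0].reshape(-1,2)
def wpt(n,px,depth):
    K,d,R,t=cam(n); u=cv2.undistortPoints(np.array([[px]],float),K,d).ravel()
    return R.T@(np.array([u[0],u[1],1])*depth-t)
def crop(im,x0,y0,x1,y1,f,name):
    cv2.imwrite(name,cv2.resize(im[y0:y1,x0:x1],None,fx=f,fy=f,interpolation=cv2.INTER_CUBIC))
E
python3 - <<'E'
from h import *
for n in("scene","top"):
    im,d=get_image(n); cv2.imwrite(f"pics/{n}0.png",im); np.save(f"{n}0.npy",d)
    K,_,R,t=cam(n); print(n,-R.T@t,K[0,0])
s=read_state(); print(s)
E
```

```text
pics
scene [ 984.69783346 -615.91530598  803.02164308] 371.0562509747106
top [ 289.00247288   81.30954661 1361.00183442] 410.484309314843
{'clock': 0.1, 'joints': array([-9.01405663e-01,  3.85458375e-01,  6.78523905e-03, -4.05041502e-04,
       -1.19401732e+00, -2.58587269e-01]), 'joint_vel': array([-0.00146772, -0.00392077,  0.0027505 ,  0.00180049, -0.00202256,
        0.00253376]), 'joint_efforts': array([-6.39745540e-04, -3.93321061e+01,  1.88928741e+01,  4.19791907e+00,
       -2.59712069e-03,  2.00192579e-05]), 'position': array([ 249.38821409, -572.5275576 ,  230.35717896]), 'ee_rot': array([-2.03887213e-01,  9.78993908e-01,  9.31178331e-04, -2.55487225e-04]), 'contact_force': array([-0.19086823, -0.11876808,  0.19279442]), 'wrist_torque': array([ 0.008704  , -0.02557536, -0.00073616]), 'grasp_force': 0.0, 'gripper_width': 85.48221641586834}
```

View pics/scene0.png

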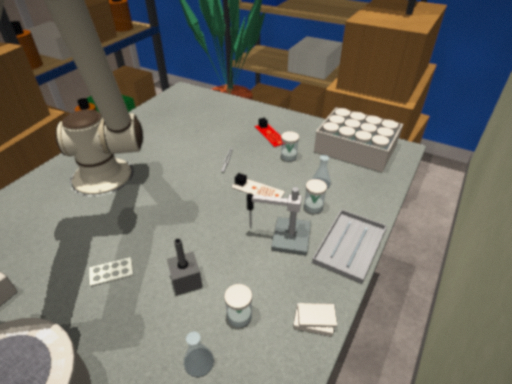

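View pics/top0.png

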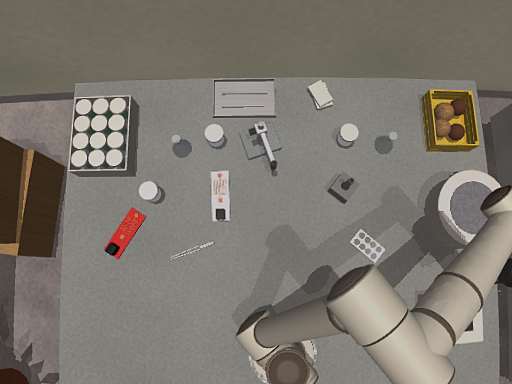

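Top view: the white sensor is at (221,195) with its block at (221,214). The stand's foot is at (260,140) and its head at (273,165). The holder and probe are at (343,187), jars at (214,134), (348,132) and (149,190), flasks at (181,146) and (386,144), the tile at (368,245), and the forceps at (192,250).
Sensor candidates are the white plate (221,195) and the red plate (125,235). I choose the white one and will check it in a close crop. The only probe is the one in the holder.

```bash
python3 - <<'E'
from h import *
im=cv2.imread("pics/top0.png"); crop(im,200,115,300,230,5,"pics/c1.png")
d=np.load("top0.npy")
# plate mask: depth height
def hgt(n,d):
    K,dd,R,t=cam(n); v,u=np.mgrid[0:384,0:512]
    p=cv2.undistortPoints(np.stack([u,v],-1).reshape(-1,1,2).astype(float),K,dd).reshape(384,512,2)
    X=np.dstack([p,np.ones((384,512))])*d[...,None]; return (X-t)@R
W=hgt("top",d); 
def show(name,x0,y0,x1,y1,zlo,zhi):
    w=W[y0:y1,x0:x1]; m=(w[...,2]>zlo)&(w[...,2]<zhi); p=w[m]; 
    print(name,m.sum(),p.mean(0).round(1),cv2.minAreaRect(p[:,:2].astype(np.float32)))
show("plate",205,165,237,225,3,12)
show("block",205,200,237,225,30,45)
show("holder",322,168,362,206,58,75)
show("probe",322,165,365,206,120,170)
show("foot",235,120,285,162,14,26)
show("arm/head",245,115,290,185,128,155)
for nm,b in dict(jarL=(205,122,225,146),jarR=(338,122,360,146),jarC=(138,180,162,203)).items(): show(nm,*b,75,95)
for nm,b in dict(flL=(168,133,195,158),flR=(372,130,400,156)).items(): show(nm,*b,15,120)
E
```

```text
plate 767 [525.2 202.6   6.1] ((523.2338256835938, 201.66769409179688), (201.94097900390625, 105.80418395996094), 0.025045080110430717)
block 100 [454.9 199.2  37.9] ((455.1480712890625, 198.3609161376953), (33.50186538696289, 29.02680778503418), 1.1033293008804321)
holder 386 [ 533.7 -202.7   65.8] ((534.768798828125, -205.76821899414062), (70.64385223388672, 70.87501525878906), 51.3329963684082)
probe 46 [ 533.2 -204.   147.4] ((534.5213012695312, -205.4208221435547), (15.51855182647705, 15.073277473449707), 45.5423698425293)
foot 684 [699.7  68.2  19.5] ((705.8944091796875, 66.64411163330078), (101.88780975341797, 117.00868225097656), 19.366334915161133)
arm/head 300 [659.1  56.  143.5] ((649.88720703125, 61.61280059814453), (147.51368713378906, 50.908233642578125), 15.315327644348145)
jarL 292 [710.  216.   88.1] ((710.2168579101562, 216.16799926757812), (60.58477020263672, 59.401832580566406), 1.0976357460021973)
jarR 274 [ 710.  -223.1   88.2] ((710.7676391601562, -222.984619140625), (57.99198532104492, 60.558555603027344), 43.786354064941406)
jarC 267 [523.1 425.8  88.5] ((523.1134643554688, 426.7376403808594), (57.40265655517578, 56.54326248168945), 45.19102478027344)
flL 295 [678.8 332.5  56.6] ((684.1109619140625, 335.35498046875), (54.399620056152344, 62.782474517822266), 40.28655242919922)
flR 282 [ 685.4 -355.8   57. ] ((685.4249877929688, -355.231201171875), (61.68589782714844, 47.26308059692383), 50.959468841552734)
```

View pics/c1.png

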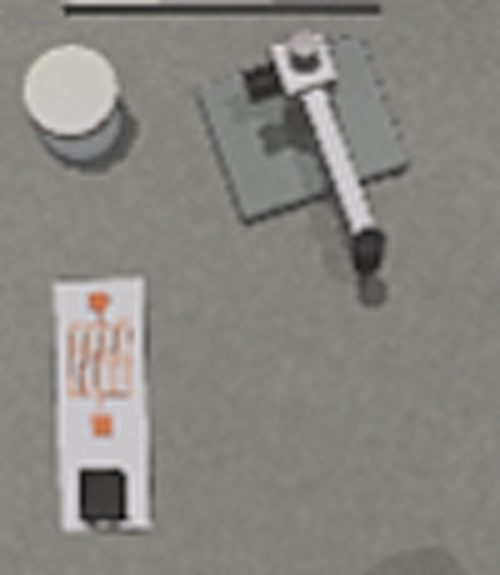

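```bash
cat >> h.py <<'E'
from scipy.spatial.transform import Rotation as Ro
def go(p,yaw):  # shift/turn in tool axes to TCP p (mm), tool-y heading yaw (rad, mod pi), pointing down
    s=read_state(); R=Ro.from_quat(s["ee_rot"]); y=np.array([np.cos(yaw),np.sin(yaw),0])
    if y@R.as_matrix()[:,1]<0: y=-y
    z=np.array([0,0,-1.]); T=Ro.from_matrix(np.c_[np.cross(y,z),y,z])
    print("at",s["position"].round(1),"shift m",(R.inv().apply(np.array(p)-s["position"])/1000).round(4),"turn",(R.inv()*T).as_rotvec().round(3),"clock",s["clock"])
E
python3 - <<'E'
from h import *
c=lambda x,y:((x+.5)/5-.5+200,(y+.5)/5-.5+115)
r=onz("top",c(98,301),6); q=onz("top",c(102,425),6); b=onz("top",c(102,495),38); h=onz("top",c(369,247),145)
print("round",r,"sq",q,"block",b,"head",h)
print("dist r-q (85)",np.linalg.norm(r-q),"r-b (135)",np.linalg.norm((r-b)[:2]),"heading",np.degrees(np.arctan2(*(r-q)[[1,0]])),np.degrees(np.arctan2(*(r-b)[[1,0]])))
# foot corners & column top
fc=[onz("top",c(*p),20) for p in [(198,90),(247,222),(410,163)]]; print(fc,"col top",onz("top",c(304,50),185))
im=cv2.imread("pics/scene0.png"); crop(im,215,165,325,260,7,"pics/c2.png")
print("scene proj needle guess",proj("scene",[593,27,12]),"round",proj("scene",r))
print("scene head",proj("scene",[593,27,145]))
go([b[0],b[1],70],np.pi/2+np.arctan2(*(r-b)[[1,0]]))
E
```

```text
round [589.11477164 205.68613673   6.        ] sq [504.12889836 202.46403842   6.        ] block [452.98171431 199.37892482  38.        ] head [590.27733258  27.83177939 145.        ]
dist r-q (85) 85.0469315940008 r-b (135) 136.27908944023906 heading 2.171234440429609 2.6526869201997454
[array([732.99922173, 137.12352937,  20.        ]), array([639.42650298, 104.21614369,  20.        ]), array([679.6169316 ,  -6.54127138,  20.        ])] col top [702.87687135  66.42465549 185.        ]
scene proj needle guess [[250.42252701 229.35744589]] round [[277.21406002 195.51341385]]
scene head [[249.66340492 195.23280861]]
at [ 249.4 -572.5  230.4] shift m [-0.4948  0.6261  0.1615] turn [ 0.002 -0.     0.364] clock 0.1
```

View pics/c2.png

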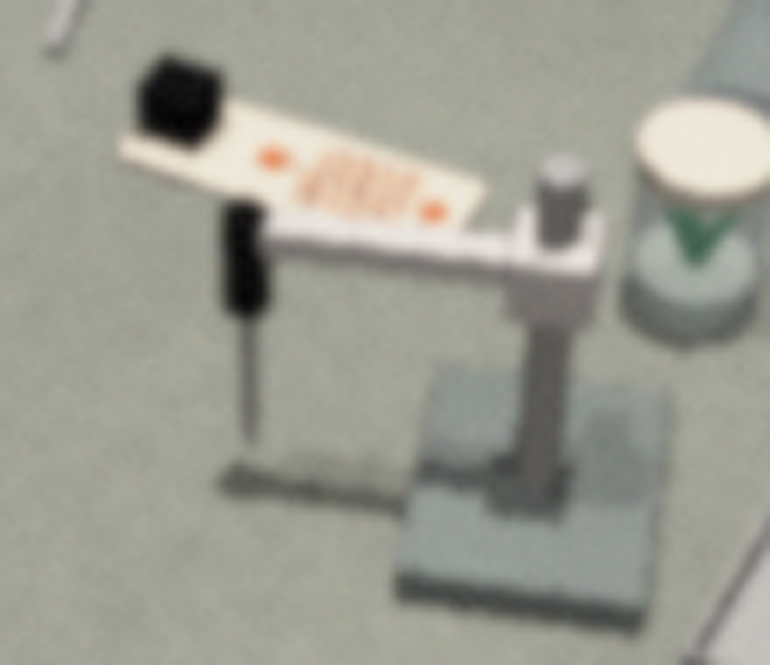

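The crop confirms the white plate with its black block, the square pad at (254,187.5) and the round pad at (276.9,195.3) in the scene image, against a projection of (277.2,195.5) from the top view. The needle tip is at (250.2,228.3), which puts it near (591,28). Now I move over the block.

```bash
python3 -m handwheel '[[-0.25,0.313,0,0,0,0.18,1],[-0.25,0.313,0,0,0,0.18,1],[-0.25,0.313,0,0,0,0.18,1],[-0.25,0.313,0,0,0,0.18,1],[-0.25,0.313,0,0,0,0.18,1],[-0.25,0.313,0,0,0,0.18,1],[-0.25,0.313,0,0,0,0.18,1],[-0.25,0.313,0,0,0,0.18,1]]'
python3 - <<'E'
from h import *
print(onz("scene",(250.2,228.3),12))
go([454,199.2,90],np.pi/2+np.radians(2.3))
E
```

```text
clock: 1.1
position: [353.9, -184.8, 231.3]
ee_rot: [-0.117, 0.993, 0.0, 0.0]
contact_force: [-0.3, 0.5, 0.6]
gripper_width: 85.5
grasp_force: 0.0
[590.26157046  30.36950588  12.        ]
at [ 353.9 -184.8  231.3] shift m [-0.1866  0.3502  0.1414] turn [0.    0.    0.195] clock 1.1
```

```bash
python3 -m handwheel '[[-0.187,0.35,0.05,0,0,0.195,1],[-0.187,0.35,0.05,0,0,0.195,1],[-0.187,0.35,0.1,0,0,0.195,1],[-0.187,0.35,0.14,0,0,0.195,1],[-0.187,0.35,0.14,0,0,0.195,1],[-0.187,0.35,0.14,0,0,0.195,1],[-0.187,0.35,0.14,0,0,0.195,1],[-0.187,0.35,0.14,0,0,0.195,1],[-0.187,0.35,0.14,0,0,0.195,1]]'
python3 - <<'E'
from h import *
go([454.3,199.8,14],np.pi/2+np.radians(2.3))
E
```

```text
clock: 2.22
position: [455.7, 196.3, 90.7]
ee_rot: [-0.017, 1.0, -0.001, -0.001]
contact_force: [0.7, -1.3, 0.7]
gripper_width: 85.5
grasp_force: 0.0
at [455.7 196.3  90.7] shift m [0.0012 0.0037 0.0767] turn [-0.001 -0.002 -0.005] clock 2.225
```

```bash
python3 -m handwheel '[[0.001,0.003,0.03,0,0,-0.005,1],[0.001,0.003,0.06,0,0,-0.005,1],[0.001,0.003,0.076,0,0,-0.005,1],[0.001,0.003,0.076,0,0,-0.005,1],[0.001,0.003,0.076,0,0,-0.005,1],[0.001,0.003,0.076,0,0,-0.005,1]]' && python3 -m handwheel '[[0,0,0,0,0,0,-1],[0,0,0,0,0,0,-1],[0,0,0,0,0,0,-1],[0,0,0,0,0,0,-1],[0,0,0,0,0,0,-1],[0,0,0,0,0,0,-1]]'
python3 - <<'E'
from h import *
s=read_state(); p=s["position"]
im,d=get_image("top"); crop(im,190,140,290,230,6,"pics/c3.png")
go(p+[1.5,-176.5,0],np.pi/2+np.radians(2.3))
E
```

```text
clock: 2.98
position: [455.4, 200.4, 16.5]
ee_rot: [-0.02, 1.0, 0.001, 0.001]
contact_force: [0.5, 0.3, -0.1]
gripper_width: 85.2
grasp_force: 0.0
clock: 3.72
position: [454.9, 200.5, 15.7]
ee_rot: [-0.021, 1.0, 0.0, 0.0]
contact_force: [-0.9, 0.8, 5.9]
gripper_width: 28.8
grasp_force: 61.0
at [454.9 200.5  15.7] shift m [ 0.0057 -0.1764 -0.    ] turn [0.    0.    0.001] clock 3.775
```

Gripped: the opening is about 30 mm and the grip force 61 N. Now the slide.

```bash
python3 -m handwheel '[[0,-0.012,0,0,0,0,-1],[0.001,-0.032,0,0,0,0,-1],[0.002,-0.054,0,0,0,0,-1],[0.0025,-0.076,0,0,0,0,-1],[0.003,-0.098,0,0,0,0,-1],[0.004,-0.12,0,0,0,0,-1],[0.0045,-0.142,0,0,0,0,-1],[0.005,-0.16,0,0,0,0,-1],[0.0055,-0.171,0,0,0,0,-1],[0.0055,-0.1764,0,0,0,0,-1]]'; python3 -m handwheel '[[0,0,0,0,0,0,-1],[0,0,0,0,0,0,-1],[0,0,0,0,0,0,-1]]'
python3 - <<'E'
from h import *
im,d=get_image("scene"); crop(im,190,160,290,260,6,"pics/c4.png"); cv2.imwrite("pics/scene4.png",im)
print(proj("scene",[[590.4,29,12],[590.4,29,6]]))
E
```

```text
clock: 5.03
position: [456.8, 23.2, 15.7]
ee_rot: [-0.02, 1.0, 0.0, 0.001]
contact_force: [0.9, 4.3, 6.8]
gripper_width: 29.2
grasp_force: 60.9
clock: 5.4
position: [456.7, 22.9, 15.6]
ee_rot: [-0.02, 1.0, -0.0, 0.0]
contact_force: [2.7, -3.2, 5.7]
gripper_width: 28.6
grasp_force: 61.0
[[250.00454717 228.61034606]
 [250.03735031 230.01855734]]
```

View pics/c4.png

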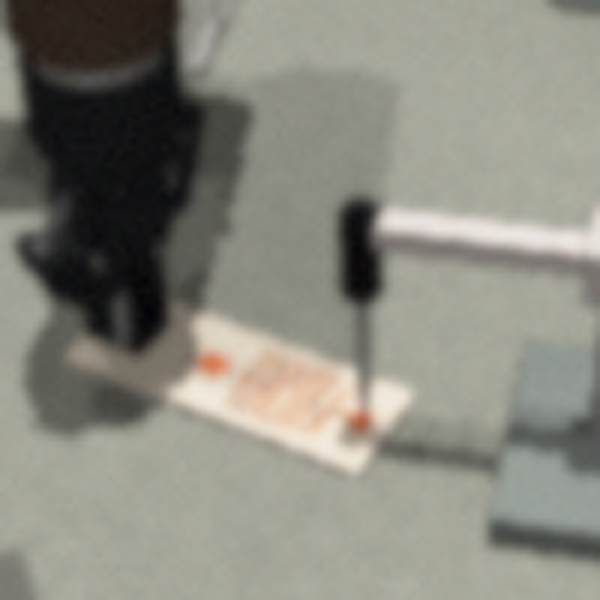

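The plate lies flat with the needle over its round pad: pad near (249.3,229.9), needle tip near (250,228.5). Next I refine with pad centroids from both cameras.

```bash
cat >> h.py <<'E'
def pads(n,im,lim):
    x0,y0,x1,y1=lim; f=im.astype(float); w=np.clip(f[...,2]-f[...,0]-60,0,None); m=np.zeros_like(w); m[y0:y1,x0:x1]=1
    k,l,st,c=cv2.connectedComponentsWithStats(((w*m)>0).astype(np.uint8))
    out=[]
    for i in range(1,k):
        v,u=np.nonzero(l==i); ww=w[v,u]; px=(np.average(u,weights=ww),np.average(v,weights=ww))
        if len(u)>3: print(n,len(u),np.round(px,2),onz(n,px,6).round(1))
E
python3 - <<'E'
from h import *
im=cv2.imread("pics/scene4.png"); pads("scene",im,(215,205,262,245))
im,d=get_image("top"); cv2.imwrite("pics/top4.png",im); pads("top",im,(255,165,300,215))
K=proj("top",[[590.4,29,6],[590.4,29,12]]); print(K)
crop(im,250,155,300,215,9,"pics/c5.png")
E
```

```text
scene 18 [224.97 220.14] [503.2  26.9   6. ]
scene 13 [234.85 224.47] [539.2  26.2   6. ]
scene 16 [240.84 224.86] [555.7  33.7   6. ]
scene 13 [249.28 229.38] [587.1  30.1   6. ]
top 7 [270.79 173.8 ] [590.7  31.1   6. ]
[[271.42690809 173.88710459]
 [271.48908544 173.49919159]]
```

View pics/c5.png

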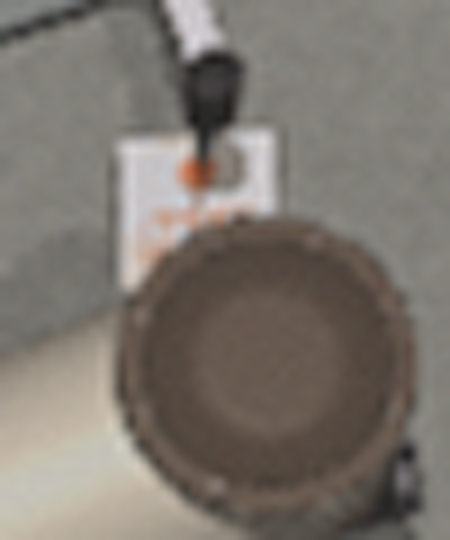

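The round pad is at (271.4,173.7) in the top image, with the needle about half a pixel to its right. Both views agree within about 2 mm. I'll nudge 1 mm in x and −1 mm in y, then release.

```bash
python3 -m handwheel '[[-0.001,-0.001,0,0,0,0,-1],[-0.001,-0.001,0,0,0,0,-1],[-0.001,-0.001,0,0,0,0,-1],[-0.001,-0.001,0,0,0,0,-1]]'; python3 -m handwheel '[[0,0,0,0,0,0,-0.2],[0,0,0,0,0,0,0.2],[0,0,0,0,0,0,0.4],[0,0,-0.01,0,0,0,0.6],[0,0,-0.03,0,0,0,0.8],[0,0,-0.08,0,0,0,1],[0,0,-0.14,0,0,0,1],[0,0,-0.18,0,0,0,1],[0,0,-0.18,0,0,0,1],[0,0,-0.18,0,0,0,1]]'
python3 - <<'E'
from h import *
go([534,-205,215],np.pi/2)
E
```

```text
clock: 6.0
position: [456.8, 22.7, 15.6]
ee_rot: [-0.02, 1.0, -0.0, -0.0]
contact_force: [-1.7, 4.3, 9.3]
gripper_width: 28.8
grasp_force: 61.4
clock: 7.25
position: [456.6, 22.6, 195.1]
ee_rot: [-0.02, 1.0, 0.0, -0.0]
contact_force: [-0.0, 1.0, 0.0]
gripper_width: 85.5
grasp_force: 0.0
at [456.6  22.6 195.1] shift m [-0.0681 -0.2306 -0.0201] turn [ 0.    -0.001  0.04 ] clock 7.25
```

```bash
python3 -m handwheel '[[-0.068,-0.23,-0.02,0,0,0.04,1],[-0.068,-0.23,-0.02,0,0,0.04,1],[-0.068,-0.23,-0.02,0,0,0.04,1],[-0.068,-0.23,-0.02,0,0,0.04,1],[-0.068,-0.23,-0.02,0,0,0.04,1],[-0.068,-0.23,-0.02,0,0,0.04,1],[-0.068,-0.23,-0.02,0,0,0.04,1]]'
python3 - <<'E'
from h import *
im,d=get_image("scene"); cv2.imwrite("pics/scene6.png",im); pads("scene",im,(215,205,262,245))
im2,d2=get_image("top"); cv2.imwrite("pics/top6.png",im2); pads("top",im2,(255,165,300,215))
a=cv2.resize(im[210:240,215:265],None,fx=12,fy=12,interpolation=cv2.INTER_CUBIC); b=cv2.resize(im2[155:215,255:300],None,fx=9,fy=9,interpolation=cv2.INTER_CUBIC)[:, :199*2]
c=cv2.imread("pics/scene0.png"); c=cv2.resize(c[235:300,160:210],None,fx=5,fy=5,interpolation=cv2.INTER_CUBIC)
cv2.imwrite("pics/c6.png",np.hstack([np.vstack([a,np.zeros((180,600,3),np.uint8)])[:, :380+0] if 0 else np.vstack([cv2.resize(a,(395,237)),np.zeros((303,395,3),np.uint8)]),b[:540,:405]]))
cv2.imwrite("pics/c7.png",c)
print(proj("scene",[[534,-205,158],[534,-205,72],[535,-206,158]]))
go([534,-205,98],np.pi/2)
E
```

```text
clock: 8.12
position: [534.1, -203.1, 214.7]
ee_rot: [-0.001, 1.0, 0.0, -0.001]
contact_force: [0.6, -0.5, 0.4]
gripper_width: 85.6
grasp_force: 0.0
scene 18 [225.07 220.21] [503.7  26.8   6. ]
scene 4 [234.4 220.4] [528.8  40.1   6. ]
scene 27 [240.75 225.39] [556.6  31.7   6. ]
scene 4 [242.7 229.5] [570.5  20.1   6. ]
scene 6 [249.1  229.53] [587.   29.4   6. ]
top 5 [270.56 173.68] [591.1  31.9   6. ]
top 15 [272.89 198.47] [506.2  25.5   6. ]
[[177.38521275 239.83977845]
 [182.47010254 263.04996265]
 [177.45162811 240.27681291]]
at [ 534.5 -203.1  215.3] shift m [ 0.0005 -0.0019  0.1173] turn [ 0.    -0.     0.003] clock 8.225
```

View pics/c6.png

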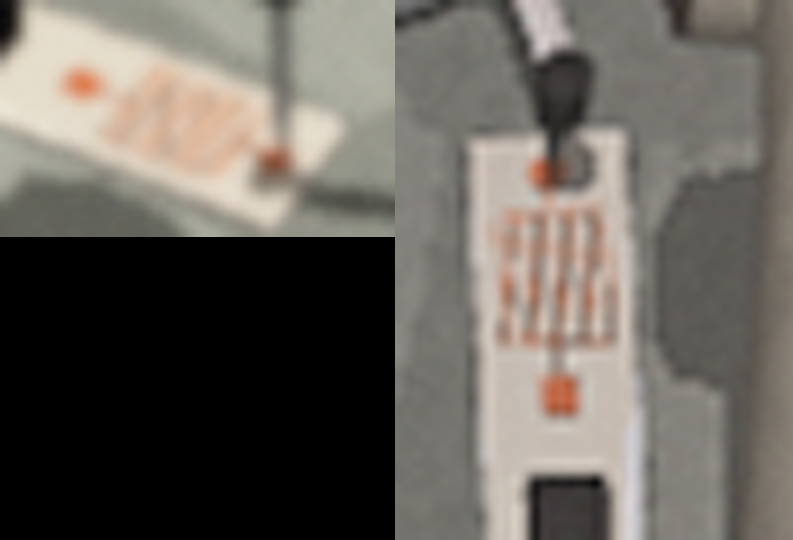

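View pics/c7.png

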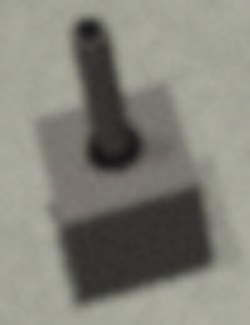

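The probe's tail is at (177.2,240.2) in the scene image, against a projection of (177.4,239.8). The pad-to-needle offset is under 2 mm in both views. The square pad comes out at (505.2,26). Now I descend on the probe handle and grip.

```bash
python3 -m handwheel '[[0,-0.002,0.03,0,0,0,1],[0,-0.002,0.06,0,0,0,1],[0,-0.002,0.09,0,0,0,1],[0,-0.002,0.11,0,0,0,1],[0,-0.002,0.117,0,0,0,1],[0,-0.002,0.117,0,0,0,1],[0,-0.002,0.117,0,0,0,1],[0,-0.002,0.117,0,0,0,1]]'; python3 -m handwheel '[[0,0,0,0,0,0,-1],[0,0,0,0,0,0,-1],[0,0,0,0,0,0,-1],[0,0,0,0,0,0,-1],[0,0,0,0,0,0,-1],[0,0,0,0,0,0,-1],[0,0,0,0,0,0,-1]]'
```

```text
clock: 9.22
position: [535.3, -206.2, 99.3]
ee_rot: [-0.0, 1.0, -0.0, 0.001]
contact_force: [0.6, 0.2, 0.6]
gripper_width: 85.2
grasp_force: 0.0
clock: 10.1
position: [534.8, -206.2, 98.4]
ee_rot: [-0.0, 1.0, -0.0, 0.0]
contact_force: [-0.2, -0.6, 1.1]
gripper_width: 16.4
grasp_force: 58.3
```

```bash
python3 -m handwheel '[[0,0,-0.01,0,0,0,-1],[0,0,-0.03,0,0,0,-1],[0,0,-0.05,0,0,0,-1],[0,0,-0.07,0,0,0,-1],[0,0,-0.085,0,0,0,-1],[0,0,-0.095,0,0,0,-1],[0,0,-0.095,0,0,0,-1],[0,0,-0.095,0,0,0,-1],[0,0,-0.095,0,0,0,-1]]'
python3 - <<'E'
from h import *
go([505.2,26,193],np.pi/2)
E
```

```text
clock: 11.22
position: [534.3, -206.1, 192.4]
ee_rot: [-0.0, 1.0, 0.0, -0.001]
contact_force: [-0.8, 0.6, -1.0]
gripper_width: 16.4
grasp_force: 58.5
at [ 534.3 -206.1  192.4] shift m [ 0.029   0.2321 -0.0004] turn [ 0.    -0.002  0.001] clock 11.225
```

```bash
python3 -m handwheel '[[0.004,0.03,0,0,0,0,-1],[0.009,0.07,0,0,0,0,-1],[0.014,0.11,0,0,0,0,-1],[0.019,0.15,0,0,0,0,-1],[0.024,0.19,0,0,0,0,-1],[0.027,0.215,0,0,0,0,-1],[0.029,0.232,0,0,0,0,-1],[0.029,0.232,0,0,0,0,-1],[0.029,0.232,0.02,0,0,0,-1],[0.029,0.232,0.04,0,0,0,-1]]'; python3 -m handwheel '[[0,0,0.02,0,0,0,-1],[0,0,0.036,0,0,0,-1],[0,0,0.036,0,0,0,-1],[0,0,0.036,0,0,0,-1]]'
python3 - <<'E'
from h import *
s=read_state(); p=s["position"]; print(p)
im,d=get_image("scene"); cv2.imwrite("pics/scene8.png",im); crop(im,195,175,270,245,8,"pics/c8.png")
x,y,z=p; z0=z-98.4+6; P=proj("scene",[[x,y,z0],[x,y,z0+22],[x,y,z0+63]]); print(z0,P,(P-[195,175]+.5)*8-.5)
pads("scene",im,(215,205,262,245))
go([505.2,26,p[2]],np.pi/2)
E
```

```text
clock: 12.48
position: [505.7, 25.0, 152.9]
ee_rot: [0.0, 1.0, 0.0, 0.0]
contact_force: [-0.1, -0.1, -0.6]
gripper_width: 16.3
grasp_force: 58.6
clock: 12.98
position: [506.2, 25.4, 117.9]
ee_rot: [-0.0, 1.0, 0.0, 0.001]
contact_force: [-0.5, 0.8, -0.7]
gripper_width: 17.0
grasp_force: 58.6
[506.16520481  25.40505055 117.87553815]
25.475538152483253 [[225.10506615 216.19001431]
 [224.65137099 210.87106887]
 [223.77300074 200.56831329]] [[244.34052917 333.0201145 ]
 [240.71096791 290.46855096]
 [233.68400595 208.0465063 ]]
scene 11 [224.95 220.12] [503.2  27.    6. ]
scene 22 [240.53 225.61] [556.5  30.6   6. ]
scene 8 [249.1  229.65] [587.2  28.9   6. ]
at [506.2  25.6 118.1] shift m [0.001  0.0004 0.0002] turn [0.    0.002 0.   ] clock 13.025
```

View pics/c8.png

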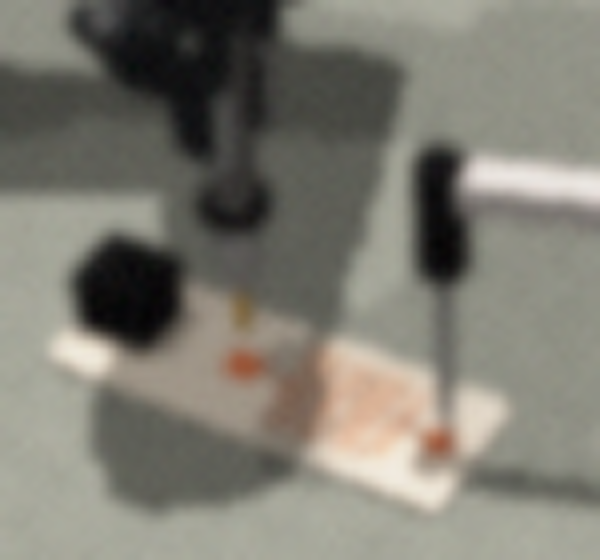

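The brass tip is at scene (225.0,215.8), as projected, and the square pad at (225,220.1). Lowered straight down, the tip would land within about 1.5 mm of the pad's middle. I'll shift about 1 mm and lower.

```bash
python3 -m handwheel '[[0.001,0.0005,0.006,0,0,0,-1],[0.001,0.0005,0.012,0,0,0,-1],[0.001,0.0005,0.017,0,0,0,-1],[0.001,0.0005,0.017,0,0,0,-1],[0.001,0.0005,0.017,0,0,0,-1],[0.001,0.0005,0.017,0,0,0,-1]]'; python3 -m handwheel '[[0,0,0.001,0,0,0,-1],[0,0,0.002,0,0,0,-1],[0,0,0.003,0,0,0,-1],[0,0,0.004,0,0,0,-1],[0,0,0.004,0,0,0,-1],[0,0,0.004,0,0,0,-1],[0,0,0.004,0,0,0,-1]]'
```

```text
clock: 13.78
position: [504.7, 26.4, 100.5]
ee_rot: [-0.0, 1.0, 0.0, 0.0]
contact_force: [-0.3, 0.4, 0.3]
gripper_width: 16.7
grasp_force: 58.6
clock: 14.65
position: [504.6, 26.3, 96.4]
ee_rot: [-0.0, 1.0, 0.0, 0.0]
contact_force: [0.2, 0.9, 1.5]
gripper_width: 16.8
grasp_force: 58.6
```

```bash
python3 -m handwheel '[[0,0,0.001,0,0,0,-1],[0,0,0.002,0,0,0,-1],[0,0,0.003,0,0,0,-1],[0,0,0.003,0,0,0,-1],[0,0,0.003,0,0,0,-1],[0,0,0.003,0,0,0,-1],[0,0,0.003,0,0,0,-1]]'
python3 - <<'E'
from h import *
f=[]
for i in range(6):
    im,d=get_image("scene"); f.append(read_state()["contact_force"])
print("mean force",np.mean(f,0).round(2),np.std(f,0).round(2)); s=read_state(); print(s["position"],s["clock"])
pads("scene",im,(215,205,262,245)); im2,_=get_image("top"); pads("top",im2,(255,165,300,215))
x,y,z=s["position"]; P=proj("scene",[[x,y,6],[590.4,29,12]]); print(P,(P-[205,185]+.5)*9-.5)
crop(im,205,185,270,245,9,"pics/c9.png")
E
```

```text
clock: 15.52
position: [504.6, 26.3, 93.4]
ee_rot: [-0.0, 1.0, 0.0, 0.0]
contact_force: [-0.4, -0.2, 2.0]
gripper_width: 16.3
grasp_force: 58.7
mean force [-0.33  0.15  1.27] [0.44 0.31 0.59]
[504.59238276  26.3042604   93.33189889] 15.825
scene 10 [224.8  220.08] [502.7  26.9   6. ]
scene 19 [240.77 225.31] [556.5  32.    6. ]
scene 9 [249.18 229.69] [587.5  28.9   6. ]
[[225.22626318 220.41832149]
 [250.00454717 228.61034606]] [[186.03636863 322.7648934 ]
 [409.04092455 396.49311455]]
```

View pics/c9.png

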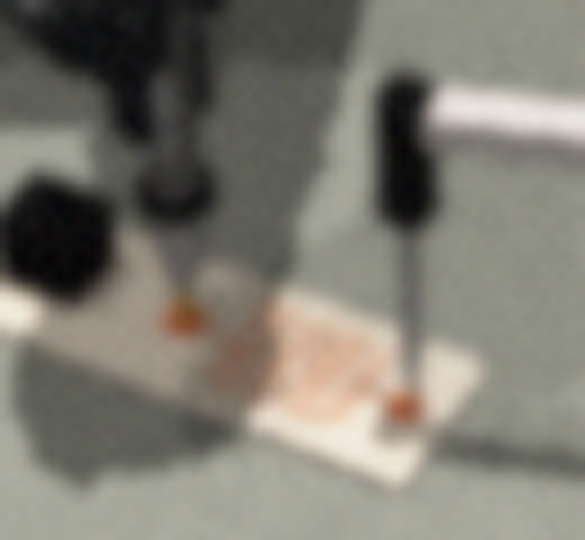

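The tip sits on the square pad at (225.2,220) and the round pad is still under the needle. The force change of about 2 N and the 5 mm of travel after contact match a half-pressed tip. Handing in.

```bash
python3 -c "from bench import job_done; print(job_done())"
```

```text
the job is handed in; nothing more can be done
None
```

I handed the job in with the round pad under the needle (about 2 mm off by the cameras) and the probe held upright on the middle of the square pad, tip pressed about half way in (roughly 2 N); no verdict came back.

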